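# Close the clamshell test cell, pin it and hold it shut

### The arm

A 7-joint arm with a two-finger parallel gripper is mounted at the origin on the work surface. World frame = base frame: x ahead of the robot, y to its left, z up, the work surface at z = 0. Lengths are in m, angles in degrees, forces in N, time in s.
With the tool pointing down it reaches from about 0.425 to 0.875 m from the base axis. Payload 4.7 kg.
Tool frame: the origin (TCP) lies between the finger pads; the fingertips stand bot.finger_overhang ahead of it and the grasp point (between the pads) lies 5 mm behind it (bot.finger_overhang is the distance from the TCP to the fingertips, in m); x points along the fingers, z is the direction in which the jaws open and shut, and the axes are right-handed (so a half turn about x gives the same grasp; the last joint's range is limited). The gripper opens to 85 mm and grips with 20 to 120 N. Pads are 22 mm wide; open, the fingers measure 114 mm over their backs; the gripper's body (76 mm by 85 mm) begins 54 mm behind the grasp point. The pads swing forward as they close: fully open they stand 13 mm farther back than shut.
Start: joints at [-66.687, 18.392, -4.016, 83.108, 1.295, 78.541, -3.26], TCP at [0.249, 0.601, 0.245] pointing down, gripper open.
Joint ranges: [-163.93, 163.93], [-17.29, 119.83], [-79.2, 71.16], [3.27, 140.29], [-89.18, 269.18], [5.43, 117.66], [-154.24, 154.24]. Speed limits (degrees/s): [147.25, 147.25, 180, 180, 180, 180, 180].

### API

Orientations are given as [roll, pitch, yaw] about the fixed x, y, z axes, in that order (R = Rz(yaw) Ry(pitch) Rx(roll)).
In Python, from cell import monitor, capture, calibration, workorder, bot gives the robot as it stands.
- The arm moves only by the tool send_rows, never from a script. Its argument "rows" is one flat list of numbers, 7 for each row, row after row: the shift along the world's x, y, z in m, then the turn, a rotation vector about the world's x, y, z in degrees, then the closure, from 0 (fully open) to 1 (shut). A call has 1 to 10 rows; each row is the pose to reach, as a shift and turn from the pose commanded when the call began; what a row does not reach only later rows make up. A row lasts 1/10 s, in which the tool goes at most 50 mm and 8.59 degrees, less where a joint would pass 70% of its speed; a pose out of reach is approached as far as the arm can. A call with a gripper value outside its range is refused whole. The fingers move at their own pace and stop on an object; the grip force is fixed at half the most. Time passes only in rows, so rows that repeat a pose let the fingers close. It gives the time, the measured TCP pose, the force and the opening at its end, in the units of the state.
- monitor.get_state(): the state, without advancing time (a new reading comes with each control period).
- capture(name): name is "scene" or "top" or "wrist"; returns the picture (400x640x3 uint8, red, green, blue); there is no depth.
- calibration(name): a dict with "fx", "fy", "cx", "cy" (pixels), "k1" (the pictures are not rectified: a ray, as slopes to the right and down, at radius r is drawn at 1 + k1 r^2 times it, then the intrinsics apply), "pose" (4x4, takes a point from camera to world coordinates). Camera axes: x right, y up, looking along -z (the intrinsics and any distortion apply to the point x, -y, -z); pixel columns grow to the right and rows downward; lengths in m; the calibration is good to about 2 mm. A picture is of the moment at which its call begins: read the wrist's pose just before it. calibration takes no time and is no camera call; for the wrist camera it gives the pose at the moment of the call.
- workorder.close_job(): hands the job in, once; it reports no verdict.
The state is a dict: "clock": time; "qpos": joint angles; "dq": joint speeds; "tau": joint torques, N m; "tcp_pos": TCP position; "orientation": TCP orientation; "contact_force": force on the tool from outside, world axes, zero at the start; "torque": the same for the moment, N m; "opening": finger opening in m.
Only numpy, scipy, OpenCV 4.12 (cv2) and the standard library are available. Lean on these libraries where they do the work, as an engineer would, in place of code of your own. Each camera call takes 0.05 s, during which the arm holds its last target. There are 200 camera calls.

### The job

Swing the raised upper half of the hinged test cell down onto the lower half, then take the round-headed pin with the wide flange from the white stand and push it down through the aligned holes of both halves. The gasket is springy: press the pin down until its flange squeezes the halves fully shut, and finish like that, still holding the pin down and pressing firmly, without letting go. Leave the square-headed pin and everything else on the bench where it is.

Things in the scene. Friction and masses are not known exactly. Their poses are not given: they have to be found in the camera images.
- lower_hole (a point): Hole in the fixed lower half of the test cell (aluminium block, main part 120 x 110 mm, 56 mm wide tongue in front, top 40 mm above the bench). Point: hole's centre on the top face. Diameter 12 mm, chamfered, right through. z up, x towards the hinge: the hinge axis is 125 mm along +x, the tongue ends 40 mm along -x.
- hinge (a point): Middle of the hinge axis of the cell, 46 mm above the bench, 125 mm from lower_hole; its y axis is the hinge axis (horizontal).
- upper_half (a joint): Hinge of the upper half (steel plate 12 mm thick, 110 mm wide, 56 mm tongue with the hole), rad: 0 = down on the gasket; starts 0.6 to 1.0, free end up, leaning over the lower half. Stiff, stays where left; 1 to 3 N at the lip moves it: push down on its outer face. The hinge axis lies in the plate's mid-plane; total angle = this + gasket.
- gasket (a joint): Squeeze of the springy gasket, rad: 0.05 = at rest (the closed upper half then stands about 6 mm open at the hole), 0 = halves pressed fully shut, a hard stop. At the hole it takes about 5 N down to start the squeeze and about 9 N to shut it fully; it springs back when let go.
- upper_hole (a point): Centre of the hole in the upper half on its outer (upper) face, 125 mm from the hinge axis, 6 mm outside the plate's mid-plane; diameter 14 mm, through the 12 mm plate. z = outward normal, x towards the hinge. Fully shut it is 52 mm above the bench, right over lower_hole.
- upper_lip (a point): Place to push: on the outer face of the tongue of the upper half, 150 mm from the hinge axis, 15 mm short of the free end.
- pin_grip (a point): Middle of the locking pin's round grip (loose, steel, about 80 g): grip 16 mm diameter, 38 mm high. Below this point: flange (26 mm diameter) from 19 to 23 mm, then a 10 mm shaft, 45 mm long, tapered tip. z up along the pin. It stands in one of the two sockets, 30 mm deep, of the white stand (which one varies); this point starts 78 mm above the bench: lift over 35 mm to clear.
- pin_tip (a point): Tip (lower end) of the locking pin, 68 mm below pin_grip. With the cell fully shut and the flange on the upper half it is 33 mm below lower_hole.
- square_pin_head (a point): Middle of the head (15 x 15 x 30 mm) of the square-headed pin without flange, in the other socket of the stand, 70 mm from the locking pin; leave it alone.
- stand: White plastic stand for two pins, fixed, 60 mm (x) by 130 mm (y) by 40 mm high; origin under its centre; sockets at 35 mm to either side along its y axis.
- bottle: Amber bottle, 56 mm diameter, 130 mm high, behind the cell's hinge; leave alone. Origin under its centre.
- jar: Small white jar, 44 mm diameter, 50 mm high, behind the stand; leave alone. Origin under its centre.
- spare_ring: Black rubber ring, 56 mm diameter, 6 mm high, flat beside the cell; leave alone.
- dish: Covered glass dish, 88 mm diameter, 18 mm high, in front of the stand; leave alone.
- spatula: Spatula, 180 mm long, lying on the robot's left; leave alone.
- beaker: Glass beaker, 70 mm diameter, 90 mm high, on the robot's right; leave alone.
Mind the look-alikes: they are no part of the job. Leave any green, orange or turquoise look-alike of the part that bears pin_grip alone.

How it is judged (in metres and radians):
On the way, in this order (a step that is already met when the one before it is completed fails the run):
1. the upper half is swung down onto the gasket (value of joint upper_half below 0.03 rad), for 0.2 s.
2. the locking pin is through the upper hole and at least 15 mm into the lower hole, upper half still down (horizontal distance between pin_tip and lower_hole below 0.004 m and z of pin_tip in the frame of lower_hole below -0.015 m and angle between pin_tip's own z axis and vertical below 0.1 rad and value of joint upper_half below 0.03 rad), for 0.1 s.
At the end, for the whole second after the job is handed in: Through the last second: locking pin upright in both holes (tip within 4 mm of the lower hole's axis, 28 mm below its mouth, tilt under 0.1 rad), upper half down within 0.03 rad, gasket under 0.015 rad, fingers on pin and pin on upper half each over 3 N (horizontal distance between pin_tip and lower_hole below 0.004 m and z of pin_tip in the frame of lower_hole below -0.028 m and angle between pin_tip's own z axis and vertical below 0.1 rad and value of joint upper_half below 0.03 rad and value of joint gasket below 0.015 rad and contact force between the fingers and pin above 3 N and contact force between pin and upper_half above 3 N); the arm keeps its last pose, push and grip.
It fails at once if the square-headed pin is disturbed (moved over 20 mm) (distance of square_pin_head from where it was at the start of the episode above 0.02 m).
It fails at once if another loose thing on the bench is moved by over 30 mm (distance of any of bottle, jar, spare_ring, dish, spatula, beaker from where it was at the start of the episode above 0.03 m).
It also fails if it takes over 48 s, if anything falls off the work surface, if the arm or the gripper's body presses on something with over 40 N, if the wrist force passes 120 N, or if a joint passes its speed limit or range.

## Working session

There is one attempt and no reset: what is moved stays moved. The work goes in short steps, Python scripts to look and compute and a tool call to move; the robot and the scene stay as the last step left them, time stands still between calls to the robot, and variables do not carry over. Pictures are saved under pics/ and viewed, about 8 in all and at most 12, crops included, and the job is handed in when it is done.

Besides the shell and the picture viewer there is one more tool, called after "Call:" by a JSON object that holds its "op" and its "data". send_rows: Moves the arm, as the interface text tells. Its arguments: {"type":"object","properties":{"rows":{"type":"array","items":{"type":"number"}}},"required":["rows"]}

```bash
mkdir -p pics
cat > h.py <<'E'
import numpy as np, cv2
from cell import monitor, capture, calibration, workorder, bot
def ray(c,u,v):
    xd=(u-c['cx'])/c['fx']; yd=(v-c['cy'])/c['fy']; x,y=xd,yd
    for _ in range(20):
        s=1+c['k1']*(x*x+y*y); x,y=xd/s,yd/s
    P=np.array(c['pose']); return P[:3,3], P[:3,:3]@np.array([x,-y,-1.])
def onz(c,u,v,z):
    o,d=ray(c,u,v); return o+d*(z-o[2])/d[2]
def proj(c,p):
    P=np.array(c['pose']); q=P[:3,:3].T@(np.array(p)-P[:3,3]); x,y=q[0]/-q[2],-q[1]/-q[2]
    s=1+c['k1']*(x*x+y*y); return c['cx']+c['fx']*x*s, c['cy']+c['fy']*y*s
def tri(r):  # list of (o,d)
    A=np.zeros((3,3));b=np.zeros(3)
    for o,d in r:
        d=d/np.linalg.norm(d);M=np.eye(3)-np.outer(d,d);A+=M;b+=M@o
    return np.linalg.solve(A,b)
def save(im,n): cv2.imwrite('pics/'+n,cv2.cvtColor(im,cv2.COLOR_RGB2BGR))
E
python3 - <<'E'
from h import *
print(monitor.get_state(), bot.finger_overhang)
for n in('scene','top'):
    im=capture(n); np.save(n+'.npy',im); save(im,n+'.png'); c=calibration(n); print(n,c)
E
```

```text
{'clock': 0.0, 'qpos': array([-66.6885337 ,  18.43784541,  -4.01770872,  83.17359577,
         1.29363023,  78.54230271,  -3.25934288]), 'dq': array([ 0.02915427, -0.01849703, -0.06869575,  0.01417346,  0.1319181 ,
        0.02996686,  0.06361583]), 'tau': array([-3.27763491e-04, -4.93596661e+01, -3.82516310e-01, -3.14322066e+01,
        1.29804484e-02,  1.16371724e-02, -9.53741193e-06]), 'tcp_pos': array([0.24860257, 0.60002736, 0.24424899]), 'orientation': array([-178.01186529,   89.89136788, -110.51116109]), 'contact_force': array([ 0.38128406, -0.15971888, -0.19023263]), 'torque': array([-0.01133351,  0.02361435, -0.02996158]), 'opening': 0.08544082021295085} 0.014
scene {'fx': 367.04638626469773, 'fy': 367.04638626469773, 'cx': 317.3147666103761, 'cy': 195.17266082073587, 'k1': 0.015313157973891996, 'pose': array([[-0.02085698, -0.66848749,  0.74343088,  1.30478828],
       [ 0.9997742 , -0.01696995,  0.01278945, -0.00840242],
       [ 0.0040664 ,  0.74352976,  0.66869048,  0.7089598 ],
       [ 0.        ,  0.        ,  0.        ,  1.        ]])}
top {'fx': 461.30887100441714, 'fy': 461.30887100441714, 'cx': 323.48405936111953, 'cy': 203.14439521479528, 'k1': 0.0434013513539774, 'pose': array([[ 0.00284845,  0.99660743, -0.08225277,  0.46384563],
       [-0.99998832,  0.00315991,  0.00365672, -0.01806433],
       [ 0.00390423,  0.08224139,  0.99660479,  1.57407657],
       [ 0.        ,  0.        ,  0.        ,  1.        ]])}
```

View pics/scene.png

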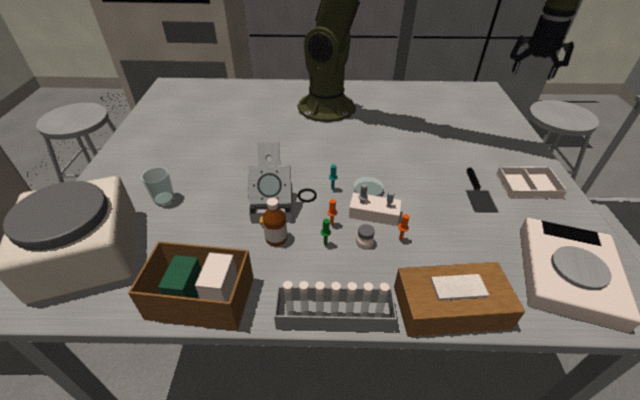

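View pics/top.png

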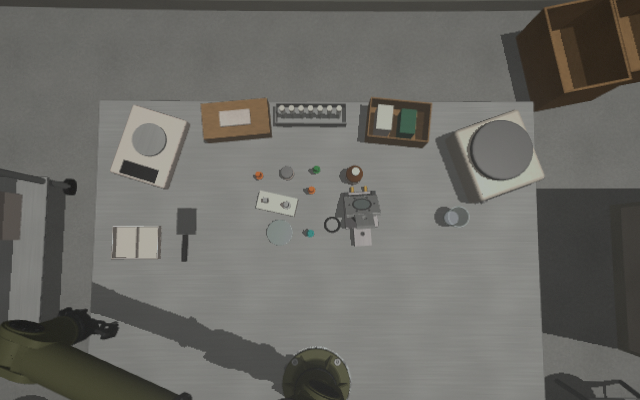

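The scene picture shows the cell around (270,185), the bottle at (275,222), the stand at (375,207) with two pins at (364,192) and (390,198), and coloured look-alikes around it. In the top picture the cell is at (362,215) and the stand at (277,203). Next I'll enlarge both areas.

Run:
```python
from h import *
s=np.load('scene.npy');t=np.load('top.npy')
a=cv2.resize(s[135:255,240:420],(780,520)[:2],interpolation=cv2.INTER_CUBIC) if 0 else cv2.resize(s[135:235,240:420],None,fx=4.4,fy=2.9*1.0,interpolation=cv2.INTER_CUBIC)
b=cv2.resize(t[160:260,240:420],None,fx=4.4,fy=2.9,interpolation=cv2.INTER_CUBIC)
save(np.vstack([a,b]),'z.png')
```

```text
(no output)
```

View pics/z.png

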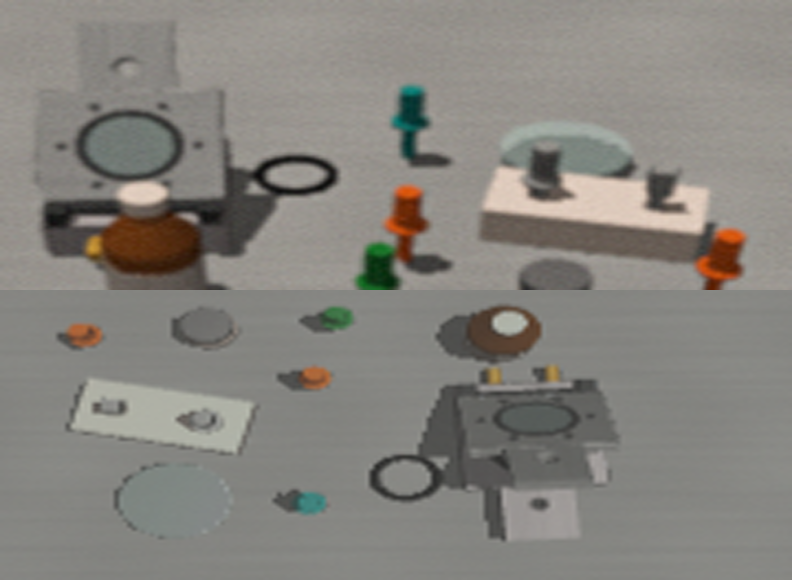

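The crops show the flanged round pin in the socket nearer the cell (crop (545,165) top half, (203,420) bottom half). The square pin is in the other socket. The lower hole is a dark spot at crop (539,504), and the plate stands raised with its hole near (548,458).

Run:
```python
from h import *
cs,ct=calibration('scene'),calibration('top')
S=lambda x,y:ray(cs,240+x/4.4-.4,135+y/2.9-.4)
T=lambda x,y:ray(ct,240+x/4.4-.4,160+(y-290)/2.9-.4)
f=lambda r,z:(r[0]+r[1]*(z-r[0][2])/r[1][2]).round(4)
print('lower hole',f(T(539,504),.04))
print('pin top/head',f(T(203,417),.097), tri([S(545,150),T(204,415)]).round(4))
print('square',f(T(108,403),.08),'stand corners',[f(T(*p),.04)for p in((90,380),(257,404),(240,454),(68,430))])
print('upper hole',tri([S(127,67),T(548,458)]).round(4))
print('knuckles',f(T(492,376),.046),f(T(552,373),.046))
print('tongue front corners',f(T(508,541),.04),f(T(580,539),.04))
print('plate rear corners', tri([S(35,200),T(616,445)]).round(4) )
print('ring',f(T(405,478),.003),'teal',f(T(312,503),.07))
cw=calibration('wrist');st=monitor.get_state()
print(np.array(cw['pose']).round(3),cw['fx'],st['tcp_pos'])
from scipy.spatial.transform import Rotation as R
print(R.from_euler('xyz',st['orientation'],degrees=True).as_matrix().round(3))
```

```text
lower hole [ 0.4901 -0.1521  0.04  ]
pin top/head [0.5846 0.0977 0.097 ] [0.5869 0.0973 0.0964]
square [0.6015 0.1693 0.08  ] stand corners [array([0.6317, 0.1883, 0.04  ]), array([0.6044, 0.0614, 0.04  ]), array([0.5467, 0.0738, 0.04  ]), array([0.5739, 0.2041, 0.04  ])]
upper hole [ 0.5373 -0.1489  0.146 ]
knuckles [ 0.6367 -0.1166  0.046 ] [ 0.6403 -0.1621  0.046 ]
tongue front corners [ 0.4479 -0.1286  0.04  ] [ 0.4504 -0.1828  0.04  ]
plate rear corners [ 0.5603 -0.2158  0.0033]
ring [ 0.5209 -0.0518  0.003 ] teal [0.4902 0.0183 0.07  ]
[[ 0.383 -0.889 -0.251  0.186]
 [ 0.924  0.368  0.106  0.626]
 [-0.002 -0.272  0.962  0.372]
 [ 0.     0.     0.     1.   ]] 339.8935016638785 [0.2486512  0.60005154 0.24431838]
[[-0.001 -0.924  0.383]
 [-0.002  0.383  0.924]
 [-1.    -0.    -0.002]]
```

Call:
{"op": "send_rows", "data": {"rows": [0.012,-0.02,0.003,0,0,2,1,0.035,-0.06,0.008,0,0,4,1,0.06,-0.105,0.013,0,0,6,1,0.085,-0.15,0.018,0,0,9,1,0.11,-0.195,0.024,0,0,12,1,0.135,-0.24,0.03,0,0,15,1,0.16,-0.285,0.036,0,0,18,1,0.185,-0.33,0.042,0,0,21,1,0.21,-0.37,0.048,0,0,24,1,0.235,-0.41,0.054,0,0,26,1]}}

```text
clock: 1.1
tcp_pos: [0.4812, 0.1934, 0.2987]
orientation: [16.0, 90.0, 109.6]
contact_force: [1.2, 0.4, -0.6]
opening: 0.0002
```

Call:
{"op": "send_rows", "data": {"rows": [0.025,-0.04,0.004,0,0,0,1,0.045,-0.075,0.006,0,0,0,1,0.055,-0.09,0.006,0,0,0,1,0.055,-0.09,0.006,0,0,0,1]}}

```text
clock: 1.5
tcp_pos: [0.5368, 0.1015, 0.3043]
orientation: [173.7, 89.9, -93.1]
contact_force: [0.0, 0.7, 0.5]
opening: 0.0
```

```bash
cat > cap.py <<'E'
from h import *
import sys,pickle
n=sys.argv[1]; st=monitor.get_state(); c=calibration('wrist'); im=capture('wrist')
pickle.dump((st,c,im),open(n+'.pkl','wb')); save(im,n+'.png')
print(st['clock'],st['tcp_pos'].round(4),st['orientation'].round(2),st['qpos'].round(1),st['contact_force'].round(2),st['opening'])
E
python3 cap.py w1
```

```text
1.5 [0.5368 0.1015 0.3043] [173.75  89.92 -93.13] [-32.3   4.2  20.   93.5  -1.4  82.6  80.9] [0.01 0.75 0.47] 2.8952523055850968e-05
```

View pics/w1.png

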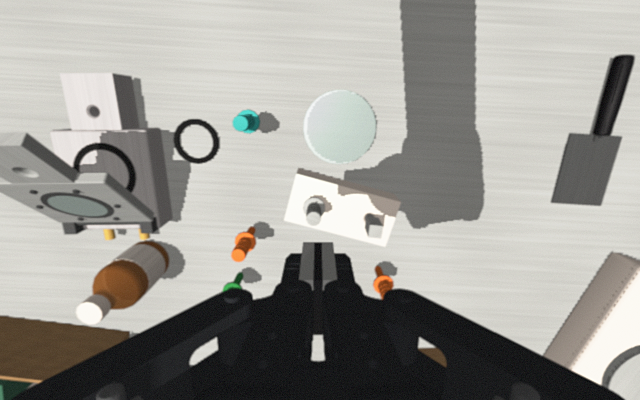

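The wrist view shows the locking pin at (313,210), the square pin at (374,225), the lower hole at (93,111), the upper hole at (25,172), and the look-alikes at (245,122), (243,243), (383,280) and (233,285).

Run:
```python
from h import *; import pickle
st,c,im=pickle.load(open('w1.pkl','rb'))
f=lambda u,v,z:onz(c,u,v,z).round(4)
print('lh',f(93,111,.04),'pin top',f(314,204,.097),'sq',f(374,219,.08),'uh',f(25,172,.144))
print('stand',[f(*p,.04) for p in((299,170),(401,202),(389,247),(285,219))])
ct=calibration('top')
T=lambda x,y:ray(ct,240+x/4.4-.4,160+(y-290)/2.9-.4)
print('pin tri',tri([ray(c,314,204),T(204,415)]).round(4),'lh tri',tri([ray(c,93,111),T(539,504)]).round(4),'uh tri',tri([ray(c,25,172),T(548,458)]).round(4))
```

```text
lh [ 0.4903 -0.152   0.04  ] pin top [0.5677 0.0984 0.097 ] sq [0.5862 0.1648 0.08  ] uh [ 0.5389 -0.1498  0.144 ]
stand [array([0.544, 0.079, 0.04 ]), array([0.5763, 0.2027, 0.04  ]), array([0.6351, 0.1948, 0.04  ]), array([0.6054, 0.0643, 0.04  ])]
pin tri [0.5928 0.1011 0.0147] lh tri [ 0.4902 -0.1521  0.0398] uh tri [ 0.5381 -0.1494  0.1446]
```

Call:
{"op": "send_rows", "data": {"rows": [0,-0.025,0,0,0,0,1,0.002,-0.07,0,0,0,0,1,0.004,-0.115,-0.01,0,0,0,1,0.006,-0.16,-0.02,0,0,0,1,0.008,-0.2,-0.03,0,0,0,1,0.011,-0.23,-0.045,0,0,0,1,0.011,-0.245,-0.065,0,0,0,1,0.011,-0.25,-0.085,0,0,0,1,0.011,-0.25,-0.1,0,0,0,1,0.011,-0.25,-0.1,0,0,0,1]}}

```text
clock: 2.55
tcp_pos: [0.5455, -0.142, 0.2021]
orientation: [67.8, 89.7, 161.4]
contact_force: [0.3, 0.7, 0.1]
opening: 0.0001
```

Call:
{"op": "send_rows", "data": {"rows": [-0.008,0,-0.014,0,0,0,1,-0.015,0,-0.026,0,0,0,1,-0.024,-0.001,-0.035,0,0,0,1,-0.033,-0.001,-0.043,0,0,0,1,-0.04,-0.002,-0.052,0,0,0,1,-0.047,-0.002,-0.06,0,0,0,1,-0.053,-0.002,-0.07,0,0,0,1,-0.058,-0.003,-0.08,0,0,0,1,-0.062,-0.003,-0.09,0,0,0,1,-0.066,-0.003,-0.101,0,0,0,1]}}

```text
clock: 3.55
tcp_pos: [0.4802, -0.1477, 0.1027]
orientation: [84.7, 90.0, 178.1]
contact_force: [0.0, 0.5, 1.6]
opening: 0.0003
```

Call:
{"op": "send_rows", "data": {"rows": [-0.002,0,-0.009,0,0,0,1,-0.003,0,-0.016,0,0,0,1,-0.004,0,-0.022,0,0,0,1,-0.005,0,-0.027,0,0,0,1,-0.005,0,-0.03,0,0,0,1,-0.005,0,-0.033,0,0,0,1,-0.005,0,-0.034,0,0,0,1,-0.005,0,-0.034,0,0,0,1]}}

```text
clock: 4.35
tcp_pos: [0.4755, -0.1477, 0.0697]
orientation: [77.7, 90.0, 171.2]
contact_force: [-2.6, 0.8, 5.3]
opening: -0.0001
```

Call:
{"op": "send_rows", "data": {"rows": [0,0,-0.002,0,0,0,1,0,0,-0.002,0,0,0,1,0,0,0.015,0,0,0,1,-0.01,0,0.05,0,0,0,1,-0.025,0,0.085,0,0,0,1,-0.035,0,0.105,0,0,0,1,-0.04,0,0.11,0,0,0,1,-0.04,0,0.11,0,0,0,1,-0.04,0,0.11,0,0,0,1]}}

```text
clock: 5.25
tcp_pos: [0.4356, -0.1472, 0.1785]
orientation: [64.2, 89.9, 157.7]
contact_force: [-0.0, 0.3, 0.2]
opening: 0.0003
```

```bash
python3 cap.py w2
```

```text
5.25 [ 0.4356 -0.1472  0.1785] [ 64.17  89.95 157.69] [-17.3  -3.6  31.8 115.    2.1  68.1 107.2] [-0.03  0.25  0.21] 0.000264427887308755
```

View pics/w2.png

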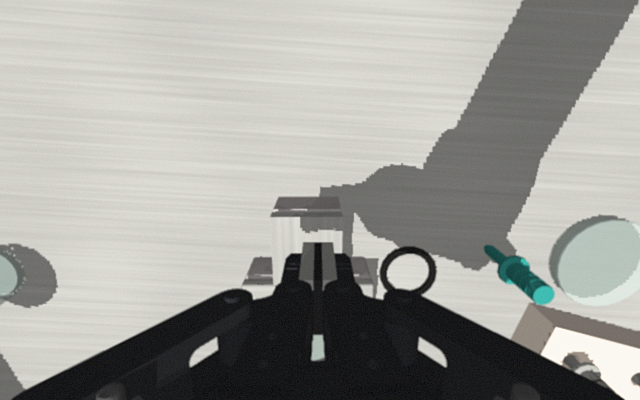

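The plate is down (w2), but the fingers hide its hole. The camera only sees the robot side of the fingers, so I'll view the hole from farther ahead.

Call:
{"op": "send_rows", "data": {"rows": [0.025,0,0.01,0,0,0,1,0.065,0,0.02,0,0,0,1,0.1,0,0.03,0,0,0,1,0.12,0,0.03,0,0,0,1,0.125,0,0.03,0,0,0,1,0.125,0,0.03,0,0,0,1]}}

```text
clock: 5.9
tcp_pos: [0.5604, -0.1475, 0.2077]
orientation: [99.6, 89.8, -166.9]
contact_force: [0.7, 0.0, 0.0]
opening: 0.0
```

```bash
python3 cap.py w3
```

```text
5.9 [ 0.5604 -0.1475  0.2077] [  99.59   89.79 -166.9 ] [-16.5  12.1  32.8  97.4  -6.7  72.7 111.3] [0.75 0.02 0.04] 8.797682961847797e-06
```

Call:
{"op": "send_rows", "data": {"rows": [0.005,0.025,0,0,0,0,0.5,0.015,0.07,0,0,0,0,0.5,0.03,0.115,0,0,0,0,0.5,0.045,0.16,0,0,0,0,0.5,0.06,0.2,0,0,0,0,0.5,0.07,0.23,0,0,0,0,0.5,0.075,0.245,0,0,0,0,0.5,0.075,0.245,0,0,0,0,0.5,0.075,0.245,0,0,0,0,0.5]}}

```text
clock: 6.85
tcp_pos: [0.6352, 0.0948, 0.2096]
orientation: [156.8, 89.9, -109.9]
contact_force: [-0.9, 1.2, 0.5]
opening: 0.0428
```

```bash
python3 cap.py w4
python3 - <<'E'
import cv2,numpy as np
a=cv2.imread('pics/w3.png');b=cv2.imread('pics/w4.png')
z=lambda i:cv2.resize(i[20:280,180:460],None,fx=1.42,fy=2,interpolation=cv2.INTER_CUBIC)
cv2.imwrite('pics/z34.png',np.hstack([z(a),z(b)]))
E
```

```text
6.85 [0.6352 0.0948 0.2096] [ 156.77   89.91 -109.86] [-30.7  19.3  25.   88.   -8.3  74.6  88.6] [-0.92  1.2   0.5 ] 0.04282889936916812
```

View pics/z34.png

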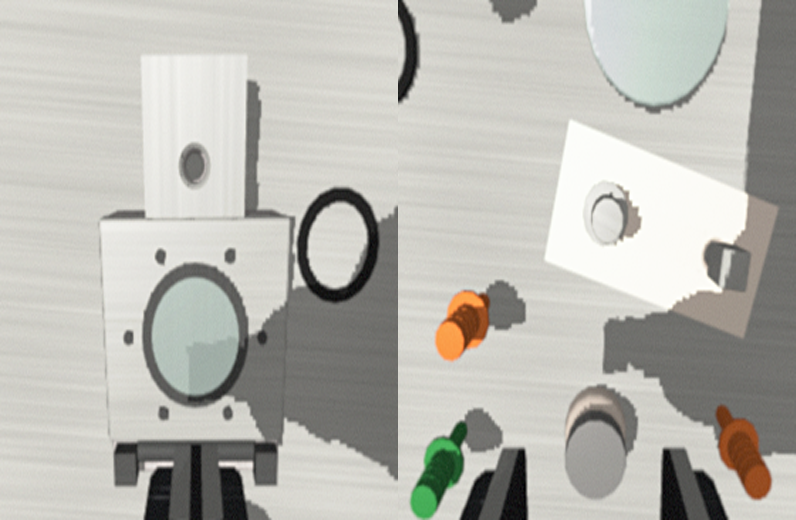

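The left crop shows the closed plate with the upper hole at crop (194,165). The right crop shows the pin top at (607,219) inside its flange, the square pin at (727,265), and look-alikes well clear of the fingers.

Run:
```python
from h import *; import pickle
st,c,im=pickle.load(open('w3.pkl','rb'))
def blobs(im,x0,x1,y0,y1,th,inv):
    g=cv2.cvtColor(im,cv2.COLOR_RGB2GRAY)[y0:y1,x0:x1]
    m=cv2.threshold(g,th,255,cv2.THRESH_BINARY_INV if inv else cv2.THRESH_BINARY)[1]
    n,l,s,ce=cv2.connectedComponentsWithStats(m)
    return [(s[i].tolist(),(ce[i]+[x0,y0]).round(2)) for i in range(1,n) if s[i][4]>15]
c3=c
for th in(120,150,180): print(th,blobs(im,300,335,88,118,th,True))
print('hole',onz(c,316.6,102.5,.058), 'proj lh',proj(c,[.4902,-.1521,.058]))
st,c,im=pickle.load(open('w4.pkl','rb'))
print('pin top',onz(c,328,129.3,.097),'flange',onz(c,326.5,126.5,.059),'sq',onz(c,410,150,.08))
st1,c1,_=pickle.load(open('w1.pkl','rb'))
print('tri w1/w4 pin top',tri([ray(c1,313,218),ray(c,328,129.3)]))
g=cv2.cvtColor(im,cv2.COLOR_RGB2GRAY); print(g[112:148,312:346:2])
```

```text
120 [([8, 6, 16, 17, 191], array([315.41, 101.72]))]
150 [([7, 5, 17, 19, 249], array([315.02, 101.7 ]))]
180 [([6, 4, 21, 22, 350], array([315.87, 101.99]))]
hole [ 0.49087418 -0.15334175  0.058     ] proj lh (np.float64(318.2321257161444), np.float64(101.70570661539726))
pin top [0.5836586  0.09807635 0.097     ] flange [0.58406852 0.09796597 0.059     ] sq [0.59649503 0.16140859 0.08      ]
tri w1/w4 pin top [0.58384025 0.09816856 0.09428321]
[[252 252 252 234 231 229 231 230 224 222 220 198 237 252 252 252 251]
 [252 253 245 226 232 233 233 230 229 227 225 180 167 224 255 253 252]
 [252 252 233 230 232 234 233 231 231 228 227 221 159 200 255 253 252]
 [252 248 229 235 233 234 236 233 231 224 227 228 206 167 195 214 253]
 [253 238 234 233 233 236 231 228 217 160 227 229 226 173 147 179 253]
 [250 231 235 234 237 222 161 137 138 121 226 231 230 207 150 189 254]
 [241 235 237 235 229 139 104 102  96  92 191 223 222 215 157 192 255]
 [235 238 237 234 163 102 165 190 180 152 117 142 148 168 154 185 254]
 [233 238 237 212 102 161 229 231 228 223 156  98 110 119 132 160 217]
 [233 239 2
[... 1206 characters left out ...]
229 228 214 225 225 222 220 221 219 193 110 160 219 189 188]
 [252 253 237 231 217 214 224 223 221 218 206 192 152 184 254 253 252]
 [252 252 248 233 224 210 214 217 216 208 189 214 224 214 255 254 254]
 [252 252 252 248 232 218 204 190 196 205 180 235 254 251 253 252 251]
 [252 252 252 252 250 233 219 217 223 230 216 246 254 252 252 251 251]
 [251 252 252 252 253 250 242 251 250 251 251 252 252 251 251 252 251]
 [252 252 252 252 252 252 252 253 253 253 253 252 252 251 251 251 251]
 [252 252 252 252 252 252 252 252 252 251 252 252 251 251 251 251 252]
 [252 252 251 252 252 251 252 252 252 252 251 252 252 252 251 251 251]
 [252 252 252 252 252 252 252 252 251 251 252 251 251 252 251 252 252]]
```

Call:
{"op": "send_rows", "data": {"rows": [-0.02,0.002,0,0,0,0,0.5,-0.045,0.003,-0.01,0,0,0,0.5,-0.051,0.003,-0.03,0,0,0,0.5,-0.051,0.003,-0.06,0,0,0,0.5,-0.051,0.003,-0.09,0,0,0,0.5,-0.051,0.003,-0.115,0,0,0,0.5,-0.051,0.003,-0.128,0,0,0,0.5,-0.051,0.003,-0.132,0,0,0,0.5,-0.051,0.003,-0.132,0,0,0,0.5]}}

```text
clock: 7.8
tcp_pos: [0.585, 0.0993, 0.078]
orientation: [-118.2, 90.0, -24.8]
contact_force: [0.1, 0.1, -0.4]
opening: 0.0426
```

Call:
{"op": "send_rows", "data": {"rows": [0,0,0,0,0,0,0.8,0,0,0,0,0,0,1,0,0,0,0,0,0,1,0,0,0,0,0,0,1,0,0,0,0,0,0,1,0,0,0,0,0,0,1]}}

```text
clock: 8.4
tcp_pos: [0.5859, 0.1003, 0.0791]
orientation: [-82.8, 89.9, 10.7]
contact_force: [-0.8, -1.2, 6.4]
opening: 0.0147
```

Call:
{"op": "send_rows", "data": {"rows": [0,0,0.01,0,0,0,1,0,0,0.025,0,0,0,1,0,0,0.045,0,0,0,1,0,0,0.07,0,0,0,1,0,0,0.1,0,0,0,1,0,0,0.125,0,0,0,1,0,0,0.135,0,0,0,1,-0.005,-0.02,0.135,0,0,0,1,-0.02,-0.055,0.135,0,0,0,1,-0.035,-0.1,0.135,0,0,0,1]}}

```text
clock: 9.4
tcp_pos: [0.5481, 0.0004, 0.2111]
orientation: [86.9, 89.8, -179.4]
contact_force: [0.4, -1.3, -1.1]
opening: 0.0141
```

Call:
{"op": "send_rows", "data": {"rows": [-0.015,-0.045,0,0,0,0,1,-0.03,-0.09,0,0,0,0,1,-0.045,-0.125,0,0,0,0,1,-0.055,-0.145,0,0,0,0,1,-0.059,-0.152,0,0,0,0,1,-0.059,-0.152,0,0,0,0,1,-0.059,-0.152,0,0,0,0,1]}}

```text
clock: 10.1
tcp_pos: [0.4909, -0.15, 0.2121]
orientation: [30.0, 89.9, 123.6]
contact_force: [-0.4, -0.5, -0.9]
opening: 0.0143
```

```bash
python3 cap.py w5
python3 - <<'E'
from h import *; import pickle
st,c,im=pickle.load(open('w5.pkl','rb'))
s=capture('scene')
a=cv2.resize(im[100:290,230:400],None,fx=2.6,fy=2.6,interpolation=cv2.INTER_CUBIC)
b=cv2.resize(s[90:210,220:320],None,fx=3.4,fy=494/120,interpolation=cv2.INTER_CUBIC)
np.save('scene5.npy',s); save(np.hstack([a,cv2.resize(b,(340,a.shape[0]))]),'z5.png')
print('proj hole',proj(c,[.4905,-.1525,.058]))
E
```

```text
10.1 [ 0.4909 -0.15    0.2121] [ 30.01  89.94 123.61] [-19.8   2.5  35.  106.   -1.5  72.  109.3] [-0.41 -0.52 -0.92] 0.014334185070262307
proj hole (np.float64(315.49663178877233), np.float64(186.44983781571105))
```

View pics/z5.png

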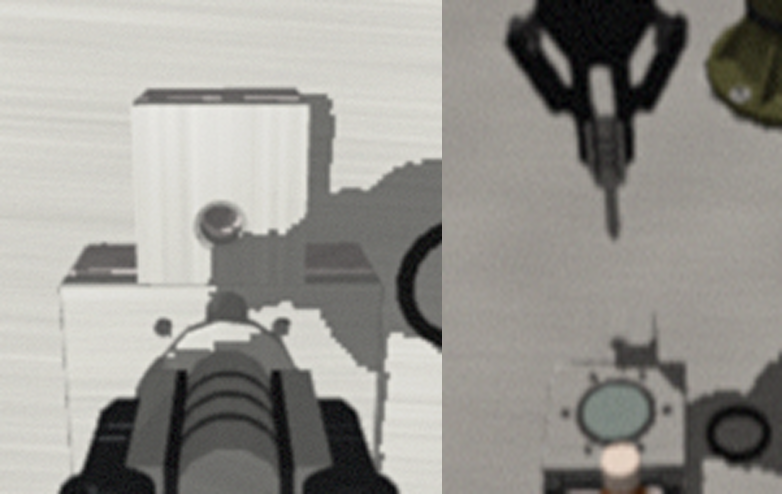

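The wrist crop shows the upper hole at (220,222) with the lower one visible through it. The held pin's tip is at about (228,300). The scene crop shows the pin held almost upright, and I'll check its tilt numerically.

Run:
```python
from h import *; import pickle
st,c,im=pickle.load(open('w5.pkl','rb')); t=st['tcp_pos']
px=lambda x,y:(230+(x+.5)/2.6-.5,100+(y+.5)/2.6-.5)
print('hole',onz(c,*px(220,222),.058),'tip front',onz(c,*px(228,293),.143),onz(c,*px(228,310),.143))
print('expected tip px',[ (np.array(proj(c,[t[0]+dx,t[1],.143]))-[230,100])*2.6 for dx in(-.005,-.003,0)])
cs=calibration('scene'); s=np.load('scene5.npy')
for n,p in(('tip',(t[0],t[1],.143)),('flange',(t[0],t[1],.188)),('hole',(.4905,-.1525,.058))): print(n,proj(cs,p))
g=cv2.cvtColor(s,cv2.COLOR_RGB2GRAY)
for v in range(133,152): print(v,g[v,258:284])
g=cv2.cvtColor(im,cv2.COLOR_RGB2GRAY)
for v in range(210,228,2): print(v,g[v,304:334])
for v in range(174,198,3): print(v,g[v,302:330])
```

```text
hole [ 0.48936467 -0.15358316  0.058     ] tip front [ 0.48639401 -0.15118171  0.143     ] [ 0.49058376 -0.15092058  0.143     ]
expected tip px [array([232.18430927, 290.68195574]), array([231.64084789, 298.79673015]), array([230.8309625 , 310.89001109])]
tip (np.float64(270.0050279536433), np.float64(148.3465001582997))
flange (np.float64(268.57569897937753), np.float64(133.9963393467881))
hole (np.float64(271.62623988680343), np.float64(173.06283765677787))
133 [154 153 152 155 154 141 108  65  57  65  65  68  61  63  64  85 130 145
 153 151 151 148 149 149 152 148]
134 [152 150 152 154 153 151 129  87  69  67  67  69  68  67  88 106 135 148
 149 152 145 150 147 147 147 150]
135 [153 152 149 153 152 151 142 122 103  86  68  69  69  91 123 134 150 153
 152 150 150 148 151 149 151 149]
136 [149 154 150 154 151 151 150 143 137 115  72  60  68 106 142 152 154 153
 152 148 150 152 147 150 152 149]
137 [148 147 147 147 145 153 149 151 151 128  81  62  75 104 145 157 150 150
 150 144 151 152 150 151 152 148]
138 [149 144 149 148 149 150 144 154 145 131  79  62  67 103 141 148 151 150
 14
[... 2868 characters left out ...]
222 227 213 181 154 133 111  96  89  88  92  93  93  91 111 133
 151 172 191 209 220 217 213 211 217 216]
183 [213 217 217 186 154 132 109  88  88  88  93  91  90  93  93  94 104 106
 123 170 184 184 197 213 214 215 216 217]
186 [214 215 194 163 138 102 103 111 104  96  91  91  91  92  99 106 115 145
 186 191 165 175 186 205 211 213 217 215]
189 [212 215 202 174 152 126  87  85  96 116 117 119 117 130 143 147 141 109
  93 111 150 140 129 137 154 194 208 211]
192 [211 215 220 215 182 164 164 143 114  90  86  83  85  85  86  85  85  90
  95 103 103 104 109 111 108 111 109 111]
195 [214 211 216 223 220 215 202 193 177 140 113 105 110 108 105 107 107 108
 109 110 112 112 110 113 111 106 110 111]
```

Call:
{"op": "send_rows", "data": {"rows": [0.001,-0.002,-0.015,0,0,0,1,0.001,-0.002,-0.04,0,0,0,1,0.001,-0.002,-0.06,0,0,0,1,0.001,-0.002,-0.072,0,0,0,1,0.001,-0.002,-0.08,0,0,0,1,0.001,-0.002,-0.085,0,0,0,1,0.001,-0.002,-0.09,0,0,0,1,0.001,-0.002,-0.09,0,0,0,1]}}

```text
clock: 11.0
tcp_pos: [0.4918, -0.1535, 0.1225]
orientation: [16.4, 90.0, 109.9]
contact_force: [0.8, 0.1, -1.4]
opening: 0.0145
```

```bash
python3 cap.py w6
python3 - <<'E'
from h import *; import pickle
st,c,im=pickle.load(open('w6.pkl','rb'))
s=capture('scene')
a=cv2.resize(im[100:290,230:400],None,fx=2.6,fy=2.6,interpolation=cv2.INTER_CUBIC)
b=cv2.resize(s[110:210,220:320],(340,494),interpolation=cv2.INTER_CUBIC)
save(np.hstack([a,b]),'z6.png')
E
```

```text
11.0 [ 0.4918 -0.1535  0.1225] [ 16.41  89.99 109.91] [-18.3   8.4  35.4 111.7  -5.5  61.5 112.9] [ 0.76  0.12 -1.41] 0.014533771635482043
```

View pics/z6.png

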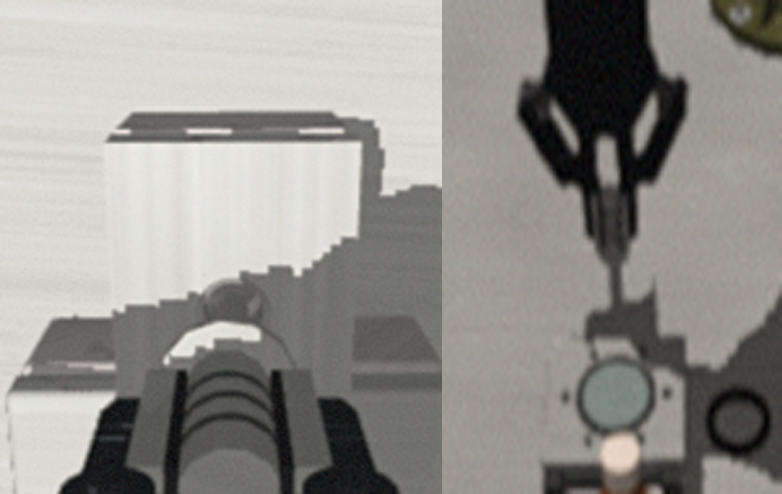

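The tip is just inside the upper hole with no load. The hole's centre shows about 1.5 mm to +y of the shaft, at (234,300) against (226,310), so I'll shift and continue down.

Call:
{"op": "send_rows", "data": {"rows": [0,0.0015,0,0,0,0,1,0,0.0015,-0.004,0,0,0,1,0,0.0015,-0.008,0,0,0,1,0,0.0015,-0.012,0,0,0,1,0,0.0015,-0.016,0,0,0,1,0,0.0015,-0.02,0,0,0,1,0,0.0015,-0.02,0,0,0,1]}}

```text
clock: 11.8
tcp_pos: [0.4915, -0.152, 0.1019]
orientation: [85.6, 90.0, 179.0]
contact_force: [-0.1, 0.3, -0.7]
opening: 0.0142
```

Call:
{"op": "send_rows", "data": {"rows": [0,0,-0.005,0,0,0,1,0,0,-0.01,0,0,0,1,0,0,-0.014,0,0,0,1,0,0,-0.018,0,0,0,1,0,0,-0.021,0,0,0,1,0,0,-0.023,0,0,0,1,0,0,-0.025,0,0,0,1,0,0,-0.025,0,0,0,1]}}

```text
clock: 12.6
tcp_pos: [0.4918, -0.1522, 0.0779]
orientation: [1.7, 90.0, 95.2]
contact_force: [-1.7, 0.4, 4.7]
opening: 0.0145
```

Call:
{"op": "send_rows", "data": {"rows": [0,0,-0.001,0,0,0,1,0,0,-0.002,0,0,0,1,0,0,-0.003,0,0,0,1,0,0,-0.003,0,0,0,1]}}

```text
clock: 13.0
tcp_pos: [0.4917, -0.1523, 0.0752]
orientation: [12.8, 90.0, 106.3]
contact_force: [-4.2, 0.4, 8.0]
opening: 0.0143
```

Call:
{"op": "send_rows", "data": {"rows": [0,0,-0.001,0,0,0,1,0,0,-0.002,0,0,0,1,0,0,-0.002,0,0,0,1]}}

```text
clock: 13.3
tcp_pos: [0.4917, -0.1524, 0.0734]
orientation: [22.0, 90.0, 115.5]
contact_force: [-4.1, 0.0, 7.3]
opening: 0.0141
```

Call:
{"op": "send_rows", "data": {"rows": [0,0,-0.001,0,0,0,1,0,0,-0.002,0,0,0,1,0,0,-0.002,0,0,0,1]}}

```text
clock: 13.6
tcp_pos: [0.4916, -0.1525, 0.0719]
orientation: [17.2, 90.0, 110.7]
contact_force: [-5.0, 0.8, 12.4]
opening: 0.0142
```

```bash
python3 cap.py w7
python3 - <<'E'
from h import *; import pickle
st,c,im=pickle.load(open('w7.pkl','rb'))
s=capture('scene')
a=cv2.resize(im[100:290,230:400],None,fx=2.6,fy=2.6,interpolation=cv2.INTER_CUBIC)
b=cv2.resize(s[110:210,220:320],(340,494),interpolation=cv2.INTER_CUBIC)
save(np.hstack([a,b]),'z7.png')
E
```

```text
13.6 [ 0.4916 -0.1525  0.0719] [ 17.18  89.96 110.65] [-17.2  12.5  34.7 114.3  -8.7  55.7 115.3] [-4.98  0.76 12.41] 0.014220349092723968
```

View pics/z7.png

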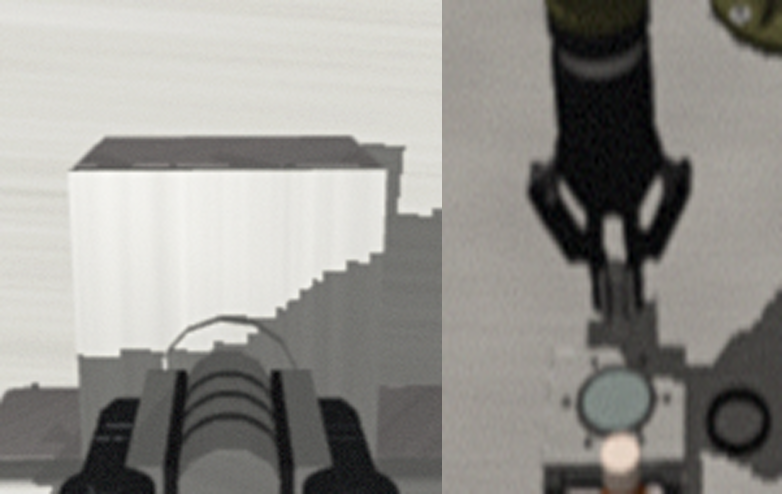

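The halves look shut: the light slit at the front edge is gone and the flange is flush on the plate. I'll press further to reach the hard stop, and ease the −5 N side load.

Call:
{"op": "send_rows", "data": {"rows": [-0.0005,0,-0.001,0,0,0,1,-0.001,0,-0.002,0,0,0,1,-0.001,0,-0.002,0,0,0,1,-0.001,0,-0.002,0,0,0,1]}}

```text
clock: 14.1
tcp_pos: [0.4915, -0.1526, 0.0707]
orientation: [-73.3, 89.9, 20.1]
contact_force: [-4.9, 0.3, 16.0]
opening: 0.0142
```

Call:
{"op": "send_rows", "data": {"rows": [0,0,-0.001,0,0,0,1,0,0,-0.001,0,0,0,1,0,0,-0.001,0,0,0,1]}}

```text
clock: 14.4
tcp_pos: [0.4916, -0.1526, 0.07]
orientation: [-70.7, 89.9, 22.8]
contact_force: [-7.9, 0.6, 20.3]
opening: 0.0144
```

```bash
python3 cap.py w8
python3 - <<'E'
from h import *; import pickle
for n in('w6','w7','w8'):
    st,c,im=pickle.load(open(n+'.pkl','rb'))
    x=.4505
    print(n,[(z,round(proj(c,[x,-.153,z])[1],1)) for z in(0,.040,.046,.048,.052,.06)])
    g=cv2.cvtColor(im,cv2.COLOR_RGB2GRAY).astype(int); v0=int(proj(c,[x,-.153,0.03])[1])
    print(v0-14, g[v0-14:v0+26,300:306].mean(1).astype(int))
st,c,im=pickle.load(open('w8.pkl','rb'))
save(cv2.resize(im[100:290,230:400],None,fx=3.1,fy=3.1,interpolation=cv2.INTER_CUBIC),'z8.png')
E
```

```text
14.4 [ 0.4916 -0.1526  0.07  ] [-70.66  89.89  22.81] [-17.1  12.6  34.7 114.5  -8.8  55.3 115.4] [-7.85  0.57 20.29] 0.014425290021466941
w6 [(0, np.float64(142.2)), (0.04, np.float64(149.2)), (0.046, np.float64(150.5)), (0.048, np.float64(150.9)), (0.052, np.float64(151.8)), (0.06, np.float64(153.7))]
133 [215 215 217 216 216 215 218 219 223 211 142 100  99 102  99 106 154 196
 145  98  85 131 221 233 229 229 229 229 228 229 228 229 229 228 228 227
 228 228 227 227]
w7 [(0, np.float64(151.7)), (0.04, np.float64(163.0)), (0.046, np.float64(165.1)), (0.048, np.float64(165.9)), (0.052, np.float64(167.5)), (0.06, np.float64(170.9))]
145 [217 218 218 219 221 224 216 160 111 101 104 103 102 101 103 104 103 110
 123 107 164 237 242 240 239 239 239 239 239 239 239 238 238 238 238 238
 238 238 238 238]
w8 [(0, np.float64(152.1)), (0.04, np.float64(163.7)), (0.046, np.float64(166.0)), (0.048, np.float64(166.8)), (0.052, np.float64(168.4)), (0.06, np.float64(172.0))]
146 [218 218 219 220 222 222 191 129 101 102 103 103 101 102 103 104 103 101
 121 185 239 243 241 241 241 241 241 241 241 240 239 241 240 241 240 240
 240 240 239 240]
```

View pics/z8.png

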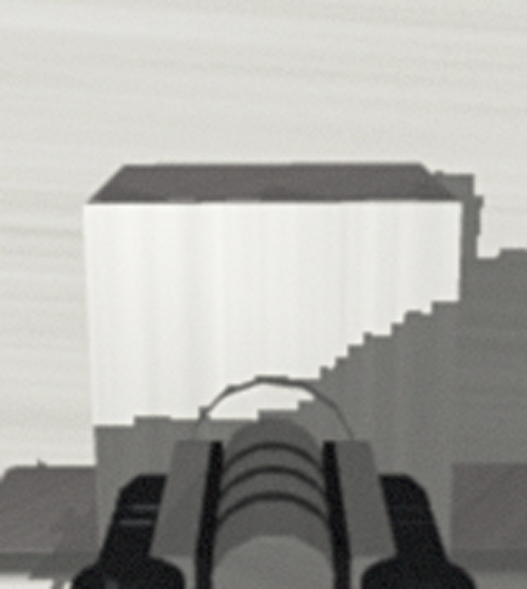

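Call:
{"op": "send_rows", "data": {"rows": [0,0,0.0005,0,0,0,1,0,0,0.001,0,0,0,1,0,0,0.001,0,0,0,1,0,0,0.001,0,0,0,1,0,0,0.001,0,0,0,1]}}

```text
clock: 14.95
tcp_pos: [0.4915, -0.1525, 0.0705]
orientation: [-76.9, 89.9, 16.6]
contact_force: [-4.6, 0.9, 14.9]
opening: 0.014
```

```bash
python3 -c "
from h import *
s=monitor.get_state();print(s['tcp_pos'],s['contact_force']);print(workorder.close_job())"
```

```text
[ 0.49154102 -0.1525085   0.07047689] [-4.56368845  0.91941754 14.90068894]
the job is handed in; nothing more can be done
None
```

I swung the upper half down, took the round-headed flanged pin from the stand, pushed it through both holes and pressed until its flange squeezed the cell shut. I handed the job in at about 15 s, still gripping and pressing. No verdict was reported.

**Last checks**
- **Force:** about 15 N upward on the tool, more than the 9 N needed to shut the gasket, with about 4.6 N sideways. I measured only the total force on the tool, not the finger or flange contacts separately.
- **Pin:** no slip visible in the grip, close to upright in the views, and about 1–2 mm from the measured hole axis. Its tip is about 38 mm below the lower hole's mouth.
- **Gap:** closed in the last wrist pictures, with the flange on the plate.

**Disagreements**
- **Height:** the gripper height and the wrist picture put the plate's front edge 6–8 mm lower than the stated 52 mm for fully shut. The pin tip's depth likewise came out at 38 mm instead of 33 mm. I did not find the cause; a soft stop or a height error are possible.
- **Hole position:** the top and wrist cameras differed by about 1.5–2 mm in y. I used a corrected value, and the pin went in with almost no load.

I saw no contact with the square-headed pin or anything else on the bench, but took no final picture of the whole bench to confirm it.

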